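Clamp a toy wheel on the sanding stand

TASK

Make the wheel-sanding stand ready: first swing its folded brace out by the upright peg until it clicks into its end detent, and only then turn the knurled collar on the spindle until its hidden keyway drops over the cross-pin, and push the collar down fully home against the sprung wooden wheel. Finish while the gripper's fingers are still holding the collar pushed home (it springs up again if let go). Leave the brace in its detent and do not disturb the other things on the bench.

Things in the scene. Friction and masses are not known exactly. Their poses are not given: they have to be found in the camera images.
- stand: wheel-sanding stand, bolted down: grey base plate 130 x 130 x 18 mm. Origin on the bench under the spindle's axis, z up. Upright oiled steel spindle of diameter 18 mm, its top 100 mm above the bench; round it a coil spring, the wooden wheel and the knurled collar. The brace is hinged beside its +y edge, near the -x corner.
- brace_pivot (a point): point on the brace's vertical hinge axis, at the brace's upper face, 36 mm above the bench; at (-55, +85) mm in the stand's frame
- brace_peg (a point): centre of the top of the brace's upright round steel peg: diameter 16 mm, from the brace's upper face (36 mm above the bench) up to 82 mm, 120 mm from the hinge axis. It may turn within a grip.
- brace (a joint): swing of the brace, a level steel bar 18 mm wide, 20 to 36 mm above the bench. 0: folded, along the stand's +x (starts at 0 to 0.4); it swings anticlockwise from above to a stop at 1.571 rad, along the stand's +y. It moves lightly (under 1 N at the peg) but for a sprung ball near 1.35 to 1.45 rad (some 3 N at the peg); past that it clicks on and stays seated, above 1.5.
- wheel (a joint): how far the sprung wooden wheel (diameter 66 mm) is pressed down, m. 0: up, its top face 54 mm above the bench; 0.006: down on its stop, 48 mm. The spring pushes up with 4 N at 0 and 12 N at 0.006.
- collar: knurled aluminium collar, diameter 51 mm, 46 mm tall, about 180 g, loose on the spindle with 1 mm play (may lean a few degrees). Origin at the centre of its underside, z along its axis; its yaw tells nothing about the pin. At the start it rests on a cross-pin of the spindle, hidden in its skirt, its underside 60 mm above the bench. It turns freely, either way.
- collar_top (a point): centre of the collar's top, 46 mm above its underside. The keyway meets the pin once every half turn, with 7 degrees of slack each side; at the start it is 30 to 150 degrees off. There the collar drops 6 mm onto the wheel (underside at 54 mm); pushed 6 mm more against the spring it is fully home (48 mm). Let go, it springs back to 54 mm. On the pin it cannot turn.
- car_a: walnut toy car, loose bystander, 150 x 75 x 60 mm, origin under its centre, x along its length; leave alone
- car_b: light toy car, loose bystander, 150 x 75 x 60 mm, origin under its centre, x along its length; leave alone
- spare_wheel: spare wooden wheel lying flat, loose bystander, diameter 40, 12 mm thick; leave alone
- offcut: block of dark wood, loose bystander, 60 x 35 x 20 mm; leave alone
- mallet: hammer lying on the bench, loose bystander, 280 mm long, along x; leave alone
- screwdriver: screwdriver lying on the bench, loose bystander, along x; leave alone
- glue: glue bottle standing upright, loose bystander, diameter 52, 140 mm tall; leave alone
There are look-alikes about, which are no part of the job. What is meant by the collar is not black or green, and is the smaller of those in its own colour.

How it is judged:
By the outcome, as a careful person would: the job done as asked, in the order asked, and still so for the second after the job is handed in, while the arm keeps its last pose, push and grip.
It also fails if it takes over 70 s, if anything falls off the work surface, if the arm or the gripper's body presses on something with over 40 N, if the wrist force passes 120 N, or if a joint passes its speed limit or range.

ROBOT

A 6-joint arm with a two-finger parallel gripper is mounted at the origin on the work surface. World frame = base frame: x ahead of the robot, y to its left, z up, the work surface at z = 0. Lengths are in mm, angles in rad, forces in N, time in s.
With the tool pointing down it reaches from about 350 to 775 mm from the base axis. Payload 7.3 kg.
Tool frame: the origin (TCP) lies at the very end of the fingers, on their centre line; the grasp point (between the pads) lies behind it (bot.grip_point_offset is the z of the grasp point in the tool frame, in mm); z points along the fingers, y is the line along which they close (so a half turn about z gives the same grasp; the last joint's range is limited). The gripper opens to 92 mm and grips with 3 to 60 N. Pads are 19 mm wide; open, the fingers measure 130 mm over their backs; the gripper's body (75 mm by 190 mm) begins 47 mm behind the grasp point.
Start: joints at [-1.286, 0.342, 1.524, -0, 1.275, -0.146], TCP at [219.264, -477.045, 188.541] pointing down, gripper open.
Joint ranges: [-2.53, 2.53], [-0.77, 2.02], [0.04, 2.7], [-1, 4.14], [0.28, 2.66], [-3.11, 3.11]. Speed limits (rad/s): [2.57, 2.57, 3.14, 3.14, 3.14, 3.14].

INTERFACE

Orientations are given as [roll, pitch, yaw] about the fixed x, y, z axes, in that order (R = Rz(yaw) Ry(pitch) Rx(roll)).
In Python, from plant import bot gives the robot as it stands. The module is installed in compiled form; this text tells all that it offers.
- The arm moves only by the shell command python3 -m crank 'ROWS'. ROWS is JSON, a list that holds one entry, the list of rows, each a list of 5 numbers: the opening, from 0 (shut) to 1 (fully open), then the shift along the tool's x, y, z in cm, then the turn about the tool's z in degrees. In form: [[[claw, x, y, z, turn], ...]]. A call has exactly 10 rows; each row is the pose to reach, as a shift and turn from the pose commanded when the call began, along the tool's axes at that moment; what a row does not reach only later rows make up. A row lasts 1/10 s, in which the tool goes at most 50 mm and 8.59 degrees, less where a joint would pass 70% of its speed; a pose out of reach is approached as far as the arm can. A call with a gripper value outside its range is refused whole. The fingers move at their own pace and stop on an object; the grip force is fixed at half the most. Time passes only in rows, so rows that repeat a pose let the fingers close, or fill a call up. It gives the time, the measured TCP pose, the force, the opening and the grip force at its end, in the units of the state.
- bot.get_obs(): the state, without advancing time (a new reading comes with each control period).
- bot.capture(name): name is "scene" or "side" or "wrist"; returns (picture, depth): 480x640x3 uint8, red, green, blue; 480x640 float32, mm along the optical axis (not along the pixel's ray), 0 where there is no reading.
- bot.calibration(name): a dict with "vertical_fov" (degrees; the focal length in pixels is half the picture's height over the tangent of half this angle, whatever the lens; pixels are square), "cx", "cy" (the principal point, pixels), "rvec" (rotation vector, rad) and "tvec" (3), from world to camera coordinates, as OpenCV has them; the wrist camera has in their place "tool_from_camera" (4x4, takes a point from camera to tool coordinates, whose origin is the TCP and whose axes are the flange's). Camera axes: x right, y down, z forward; pixel columns grow to the right and rows downward; lengths in mm; the calibration is good to about 2 mm. A picture is of the moment at which its call begins: read the wrist's pose just before it. calibration takes no time and is no camera call.
- bot.close_job(): hands the job in; it is judged then, once.
The state is a dict: "time": time; "joint_positions": joint angles; "dq": joint speeds; "tau": joint torques, N m; "tool_pos": TCP position; "tcp_rot": TCP orientation; "contact_force": force on the tool from outside, world axes, zero at the start; "moment": the same for the moment, N m; "grip_width": finger opening in mm; "finger_force": force on a finger pad.
Only numpy, scipy, OpenCV 4.12 (cv2) and the standard library are available. Lean on these libraries where they do the work, as an engineer would, in place of code of your own. Each camera call takes 0.05 s, during which the arm holds its last target. There are 200 camera calls.

## Working session

There is one attempt and no reset: what is moved stays moved. The work goes in short steps, Python scripts to look and compute and a shell command to move; the robot and the scene stay as the last step left them, time stands still between calls to the robot, and variables do not carry over. Pictures are saved under pics/ and viewed, at most 13 in all, crops included, and the job is handed in when it is done.

```bash
mkdir -p pics; cat > h.py <<'E'
import numpy as np, cv2
from plant import bot
def K(c):
    f=240/np.tan(np.radians(c["vertical_fov"])/2); return np.array([[f,0,c["cx"]],[0,f,c["cy"]],[0,0,1]])
def ext(name,obs=None):
    c=bot.calibration(name)
    if name!="wrist":
        R=cv2.Rodrigues(np.array(c["rvec"],float))[0]; t=np.array(c["tvec"],float).ravel()
        return K(c),R.T,-R.T@t
    from scipy.spatial.transform import Rotation as Ro
    T=np.array(c["tool_from_camera"]); Rt=Ro.from_euler('xyz',obs["tcp_rot"]).as_matrix()
    return K(c),Rt@T[:3,:3],Rt@T[:3,3]+np.array(obs["tool_pos"])
def onplane(e,u,v,z):
    k,R,o=e; d=R@np.linalg.inv(k)@np.array([u,v,1.]); return o+d*(z-o[2])/d[2]
def proj(e,p):
    k,R,o=e; q=k@(R.T@(np.array(p,float)-o)); return q[:2]/q[2]
def cloud(e,depth):
    k,R,o=e; v,u=np.mgrid[:480,:640]; P=np.stack([(u-k[0,2])/k[0,0],(v-k[1,2])/k[1,1],np.ones_like(u)],-1)*depth[...,None]
    return P@R.T+o
E
python3 - <<'E'
from h import *
o=bot.get_obs(); print(o, bot.grip_point_offset)
for n in("scene","side"):
    p,d=bot.capture(n); np.savez(n+"0.npz",p=p,d=d); cv2.imwrite(f"pics/{n}0.png",p[...,::-1]); print(n,ext(n)[2], (d>0).mean())
E
```

```text
{'time': 0.0, 'joint_positions': array([-1.28602790e+00,  3.42698312e-01,  1.52499768e+00, -1.88322321e-05,
        1.27536081e+00, -1.45996744e-01]), 'dq': array([ 8.26903115e-06, -1.02238555e-03, -1.33461111e-03,  1.57414312e-03,
       -8.86501343e-04, -1.10927564e-03]), 'tau': array([-2.78226122e-03, -4.31250465e+01, -2.44225019e+01,  7.15340814e-02,
        5.58321748e-02, -9.66463176e-05]), 'tool_pos': array([ 219.11235803, -476.60244075,  187.8644056 ]), 'tcp_rot': array([-3.14014146e+00, -1.95185718e-04,  4.30770524e-01]), 'contact_force': array([-0.7155253 ,  0.26418755,  0.40764746]), 'moment': array([-0.00949584,  0.05005887, -0.0037063 ]), 'finger_force': 0.0, 'grip_width': 91.9544962179257} -18.8
scene [1116.01735975  284.48735624 1191.66376988] 0.9959440104166667
side [-425.3662211   933.44532435  965.99839764] 0.995068359375
```

View pics/scene0.png

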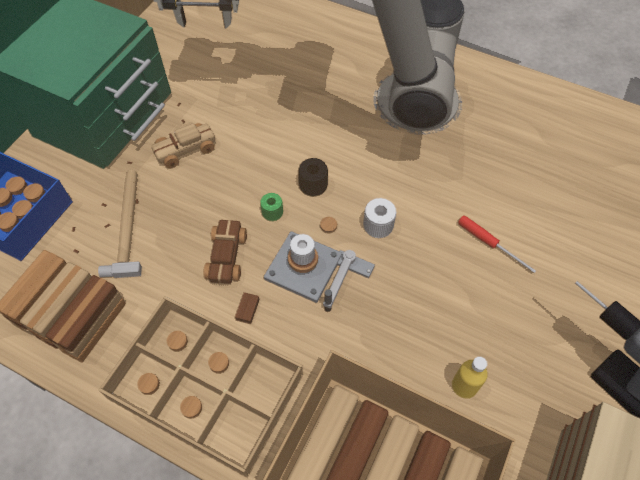

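View pics/side0.png

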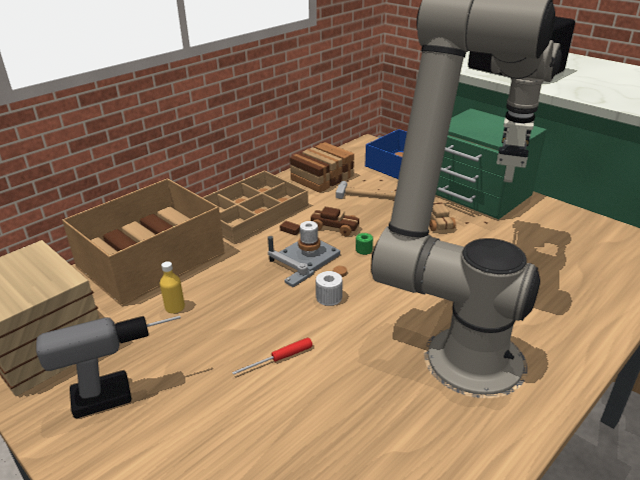

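The collar is the small silver one on the stand, with its top near scene (302,241). The brace runs from its hinge near (349,258) to the peg top near (328,293). The larger silver ring at (380,217) is a look-alike.

```bash
python3 - <<'E'
from h import *
for n,box in(("scene",(250,220,380,320)),("side",(255,210,350,290))):
    z=np.load(n+"0.npz"); e=ext(n); C=cloud(e,z["d"])
    x0,y0,x1,y1=box; c=C[y0:y1,x0:x1].reshape(-1,3)
    top=c[(c[:,2]>98)&(c[:,2]<112)]; 
    print(n,"collar top",len(top),top.min(0),top.max(0),np.median(top,0))
    for lo,hi in((74,90),):
        q=c[(c[:,2]>lo)&(c[:,2]<hi)]; print(np.unique((q[:,:2]/15).round()*15,axis=0,return_counts=True))
    p=cv2.resize(z["p"][y0:y1,x0:x1],None,fx=6,fy=6,interpolation=cv2.INTER_CUBIC); cv2.imwrite(f"pics/{n}c.png",p[...,::-1])
    # base plate z 14..20
    q=c[(c[:,2]>13)&(c[:,2]<23)][:,:2].astype(np.float32); print("plate",cv2.minAreaRect(q))
E
```

```text
scene collar top 382 [553.37139843 -57.07309798  98.07720348] [603.98726494  -7.84815784 110.43475607] [580.37730865 -31.66134166 103.28528333]
(array([[570., -15.],
       [585., -45.],
       [585., -15.],
       [585.,  -0.],
       [600., -45.],
       [600., -30.],
       [600., -15.],
       [630.,  60.],
       [645.,  45.],
       [645.,  60.]]), array([ 6,  1, 19,  1, 13, 25, 24,  9,  3, 39]))
plate ((580.3270874023438, 2.265380859375), (323.85107421875, 201.69647216796875), 0.13550586998462677)
side collar top 174 [551.78485177 -59.87621506  98.05559419] [603.31933238  -4.96558011 111.86142131] [575.98095448 -29.01268716 106.86144147]
(array([[555., -45.],
       [555., -30.],
       [555., -15.],
       [555.,  -0.],
       [570., -15.],
       [570.,  -0.],
       [585., -15.],
       [585.,  -0.],
       [630.,  60.],
       [645.,  45.],
       [645.,  60.],
       [645.,  75.]]), array([ 8, 22, 10,  1, 20,  5, 13,  3, 11,  1, 15,  1]))
plate ((637.6353149414062, -79.47747802734375), (268.8389587402344, 409.52862548828125), 63.19240188598633)
```

View pics/scenec.png

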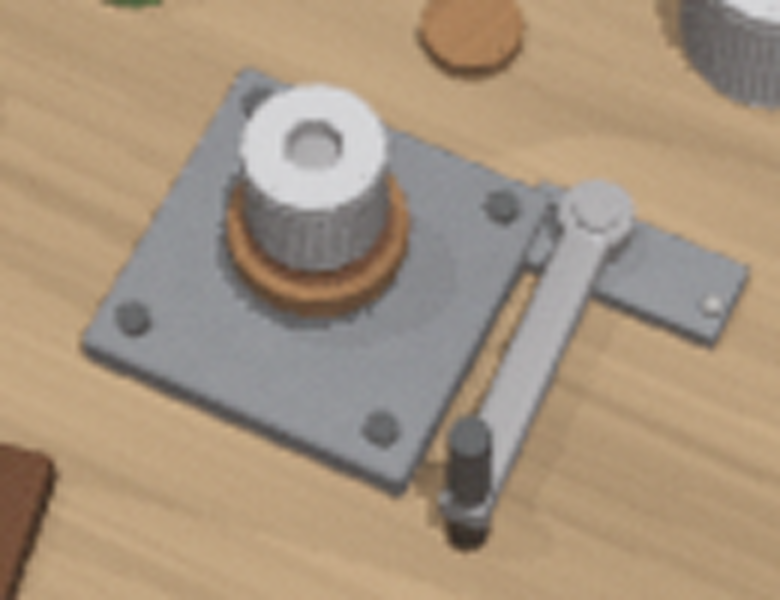

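The crop shows the collar top centre at (314,147) in crop pixels, the peg top at (469,435) and the hinge cap at (597,208). The plate corners are near (245,70), (400,488) and (83,343), and the detent plate is on the right.

```bash
python3 - <<'E'
from h import *
e=ext("scene")
f=lambda u,v,z:onplane(e,250+(u+.5)/6-.5,220+(v+.5)/6-.5,z)[:2].round(1)
col=f(314,147,106);peg=f(469,435,82);piv=f(597,208,40)
A,B,C=f(245,70,18),f(400,488,18),f(83,343,18)
print(col,peg,piv,A,B,C,"centre",(A+B)/2,np.linalg.norm(A-C),np.linalg.norm(B-C))
yaw=np.arctan2(*(B-C)[::-1]); yx=np.arctan2(*(C-A)[::-1]);print("edges",yaw,yx)
o=(col+(A+B)/2)/2
for th in [(yx+yaw-np.pi/2)/2]:
    R=np.array([[np.cos(th),-np.sin(th)],[np.sin(th),np.cos(th)]]); p=o+R@[-55,85]
    d=peg-p; print("th",th,"pivot",p,"r",np.linalg.norm(d),"q",np.arctan2(d[1],d[0])-th,"final peg",p+R@[0,120])
E
```

```text
[579.4 -31.9] [642.   59.5] [522.6  51.4] [518.4 -96.3] [644.   34.2] [645.5 -93.3] centre [581.2  -31.05] 127.13540026286937 127.50882322412046
edges 1.5825604899446553 0.023599079958669833
th 0.017681621554214266 pivot [523.80573785  52.53927464] r 118.39905110685667 q 0.041142678779344424 final peg [521.68405382 172.52051675]
```

```bash
python3 - <<'E'
from h import *
H=np.full((30,30),-1)
for n in("scene","side"):
    z=np.load(n+"0.npz"); c=cloud(ext(n),z["d"]).reshape(-1,3)
    i=((c[:,0]-400)/12.5).astype(int); j=((c[:,1]+125)/12.5).astype(int)
    m=(c[:,0]>400)&(c[:,1]>-125)&(i<30)&(j<30)&(c[:,2]<300)
    np.maximum.at(H,(i[m],j[m]),c[m,2].astype(int))
print("cols y:",list(range(-125,250,25)))
for i in range(26): print(int(400+12.5*i)," ".join(f"{x:3d}" if x>8 else "  ." for x in H[i]))
E
```

```text
cols y: [-125, -100, -75, -50, -25, 0, 25, 50, 75, 100, 125, 150, 175, 200, 225]
400  64  63  59   .   .   .   .   .   .   .   .   .  64  70  69  62  68  67  69   .   .   .   .   .   .   .   .   .   .   .
412   .   .   .   .   .   .   .   .   .   .   .   .  61  68  69  68  69  69  66   .   9   .   .   .   .   .   .   .   .   .
425  10   .   .   .   .   .   .  18   .   .   .   .   .  65  69  68  68  67   .   .   .   .   .   .   .   .   .   .   .   .
437   .   .   .   .   .   .  15  18  17   .   .   .   .   .  45  56  53   .   .   .   .   .   .   .   .   .   .   .   .   .
450   .   .   .   .   .  11  17  19  16   .   .   .   .   .   .   .   .   .   .   .   .   .   .   .   .   .   .   .   .   .
462   .   .   .   .   .  10  16  17  18   .   .   .   .   .   .   .   .   .   .   .   9   .   .   .   .   .   .   .   .   .
475   .   .   .   .   .   .   .  14   .   .   .   .   .   .   .   .   .   .   .   .   .   .   .   .   .   .   .   .   .   .
487   .   .   .   .   .   .   .   .   .   .   .   .   .   .   .   .   .   .   .   .   .   .   .   .   .   .   .   .   .   9
500   .   .   .  13   .   .
[... 1504 characters left out ...]
   .   .   .   .  55  12   .   .   .   .   .   .   .   .  10   .   .   .   .   .
662   .   .   .   .   9   .   .   9   .   .   .   .   .   .   .   .   .   .   .   .   .   .   .   .   .   .   .   .   .   .
675   .   .   .  14   .   .   .   .   .   .   .   9   .   .   .   .   .   .   .   .   .   .   .   .   .   .   .   .   .   .
687  15  23  24  27  28   .   .   .   .   .   .   .   .   .   .   .   .   .   .   .   .   .   .   .   .   .   .   .   .   .
700   .  25  26  25  24   .   9   .   .   .   .   .   .   .   .  12   .   .   .   .   .   .   .   .   .   .   .   .   9   .
712   .  24  25  26  22  11   .   .   .   .   .   .   .   .   .   .   .   .   .   .   .   .   .   .   .   .   .   .   .   .
```

```bash
python3 -m crank '[[[1,5,-2.5,0,-6],[1,10,-5,0,-12],[1,15,-7.5,0,-18],[1,20,-10,0,-25],[1,25,-12.5,0,-32],[1,30,-15,0,-38],[1,35,-18,0,-45],[1,40,-20.5,0,-52],[1,44,-22.5,0,-59],[1,46,-23.5,0,-65.3]]]'
```

```text
time: 1.1
tool_pos: [529.6, -82.5, 188.3]
tcp_rot: [-3.141, 0.0, 1.576]
contact_force: [0.3, -1.4, 0.2]
grip_width: 91.6
finger_force: 0.0
```

```bash
python3 -m crank '[[[1,3,2.4,0,0],[1,6,4.8,0,0],[1,9,7.2,0,0],[1,12,9.6,0,0],[1,13.1,10.3,0,0],[1,13.1,10.3,0,0],[1,13.1,10.3,0,0],[1,13.1,10.3,0,0],[1,13.1,10.3,0,0],[1,13.1,10.3,0,0]]]'
python3 - <<'E'
from h import *
o=bot.get_obs(); p,d=bot.capture("wrist"); cv2.imwrite("pics/w1.png",p[...,::-1]); e=ext("wrist",o); print(o["tool_pos"],o["tcp_rot"],e[2])
np.savez("w1.npz",p=p,d=d)
print("pred peg",proj(e,[642,59.5,82]),"collar",proj(e,[579.5,-31.5,106]))
E
```

```text
time: 2.1
tool_pos: [631.6, 45.6, 188.9]
tcp_rot: [3.141, 0.0, 1.569]
contact_force: [0.0, 0.7, 0.9]
grip_width: 92.0
finger_force: 0.0
[631.57993726  45.5501613  188.88903733] [3.14125529e+00 1.84256370e-04 1.56918595e+00] [631.52953697 118.29683697 384.82070403]
pred peg [341.57001204 206.05609877] collar [255.21478339 336.58835186]
```

View pics/w1.png

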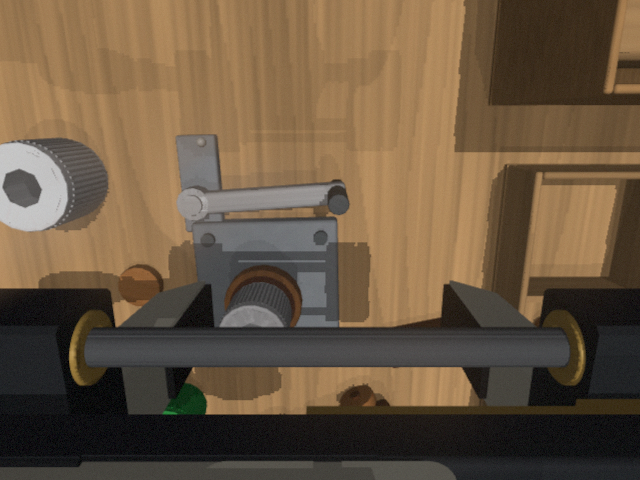

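The peg top shows at wrist (339,203), within about 2 mm of the estimate. I'll align with the closing line diagonal to the stand, descend, and form a loose cage around the peg, so the hinge isn't strained.

```bash
python3 -m crank '[[[1,1.5,0.9,2,8],[1,1.5,0.9,4,16],[1,1.5,0.9,6,24],[1,1.5,0.9,8,32],[1,1.5,0.9,10,40],[1,1.5,0.9,12,45],[1,1.5,0.9,13.7,45],[0.24,1.5,0.9,13.7,45],[0.24,1.5,0.9,13.7,45],[0.24,1.5,0.9,13.7,45]]]'
python3 - <<'E'
from h import *
o=bot.get_obs();print(o["contact_force"],o["tool_pos"],o["tcp_rot"],o["grip_width"]); T=o["tool_pos"][:2]
P=np.array([523.8,52.5]);y=o["tcp_rot"][2];tx=np.array([np.cos(y),np.sin(y)]);ty=np.array([np.sin(y),-np.cos(y)])
for q in np.arange(.1,1.7,.08):
    a=q+.018; w=P+120*np.array([np.cos(a),np.sin(a)])+4*np.array([-np.sin(a),np.cos(a)])-T; print(round(q,2),(w@tx/10).round(1),(w@ty/10).round(1))
E
```

```text
time: 3.15
tool_pos: [641.7, 61.4, 52.9]
tcp_rot: [3.14, -0.002, 0.785]
contact_force: [-0.2, -0.3, -0.1]
grip_width: 72.4
finger_force: 0.0
[-0.16553118 -0.2923432  -0.10780507] [641.71136206  61.36694724  52.89042654] [ 3.13986942e+00 -1.50064420e-03  7.85157990e-01] 72.40450709010173
0.1 0.7 -0.6
0.18 1.2 -1.4
0.26 1.7 -2.2
0.34 2.1 -3.1
0.42 2.5 -4.0
0.5 2.7 -4.9
0.58 2.9 -5.9
0.66 3.0 -6.8
0.74 3.0 -7.8
0.82 3.0 -8.7
0.9 2.9 -9.7
0.98 2.7 -10.6
1.06 2.4 -11.6
1.14 2.1 -12.5
1.22 1.6 -13.3
1.3 1.2 -14.1
1.38 0.6 -14.9
1.46 0.0 -15.7
1.54 -0.7 -16.4
1.62 -1.4 -17.0
```

```bash
python3 -m crank '[[[0.24,0,0,0,0],[0.24,0,0,0,0],[0.24,0,0,0,0],[0.24,0,0,0,0],[0.24,0,0,0,0],[0.24,0,0,0,0],[0.24,0,0,0,0],[0.24,0.4,-0.3,0,0],[0.24,0.7,-0.6,0,0],[0.24,1.2,-1.4,0,0]]]'
python3 -m crank '[[[0.24,0.5,-0.8,0,0],[0.24,0.9,-1.7,0,0],[0.24,1.3,-2.6,0,0],[0.24,1.5,-3.5,0,0],[0.24,1.7,-4.5,0,0],[0.24,1.8,-5.4,0,0],[0.24,1.8,-6.4,0,0],[0.24,1.8,-7.3,0,0],[0.24,1.7,-8.3,0,0],[0.24,1.7,-8.3,0,0]]]'
python3 - <<'E'
from h import *
o=bot.get_obs();print(o["contact_force"],o["tool_pos"],o["grip_width"]); T=o["tool_pos"][:2]
p,d=bot.capture("scene");np.savez("s2.npz",p=p,d=d);p,d=bot.capture("wrist");cv2.imwrite("pics/w2.png",p[...,::-1])
P=np.array([523.8,52.5]);y=o["tcp_rot"][2];tx=np.array([np.cos(y),np.sin(y)]);ty=np.array([np.sin(y),-np.cos(y)])
for q in np.arange(.82,1.75,.08):
    a=q+.018; w=P+120*np.array([np.cos(a),np.sin(a)])+4*np.array([-np.sin(a),np.cos(a)])-T; print(round(q,2),(w@tx/10).round(1),(w@ty/10).round(1))
E
```

```text
time: 4.15
tool_pos: [639.6, 80.0, 51.5]
tcp_rot: [3.141, -0.0, 0.785]
contact_force: [0.5, -0.3, 0.4]
grip_width: 21.9
finger_force: 0.0
time: 5.15
tool_pos: [591.6, 151.5, 51.5]
tcp_rot: [-3.141, 0.001, 0.786]
contact_force: [0.7, -1.2, 0.6]
grip_width: 21.9
finger_force: 0.0
[ 0.70813686 -1.16813983  0.61237877] [591.57862571 151.4984025   51.54839795] 21.945711879527604
0.82 0.2 1.2
0.9 0.0 0.2
0.98 -0.1 -0.7
1.06 -0.4 -1.6
1.14 -0.8 -2.5
1.22 -1.2 -3.4
1.3 -1.7 -4.2
1.38 -2.2 -5.0
1.46 -2.8 -5.8
1.54 -3.5 -6.5
1.62 -4.2 -7.1
1.7 -5.0 -7.7
```

View pics/w2.png

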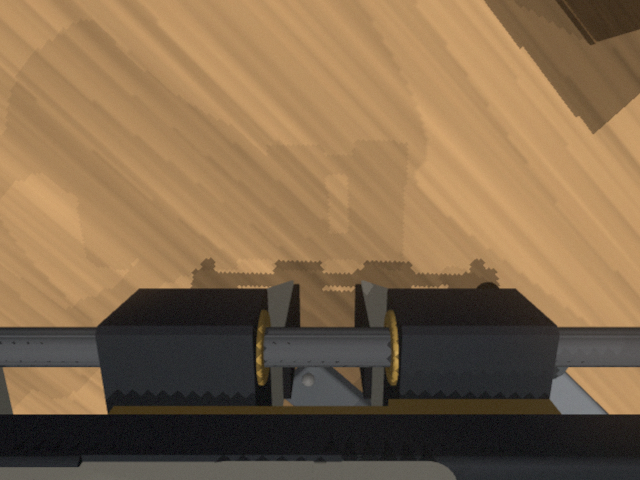

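The peg isn't visible between the fingers. There's a dark disc at (487,288) and grey metal at (580,390). I'll check in the scene view.

```bash
python3 - <<'E'
from h import *
z=np.load("s2.npz"); p=cv2.resize(z["p"][200:320,250:410],None,fx=5,fy=5,interpolation=cv2.INTER_CUBIC); cv2.imwrite("pics/s2.png",p[...,::-1])
E
```

```text
(no output)
```

View pics/s2.png

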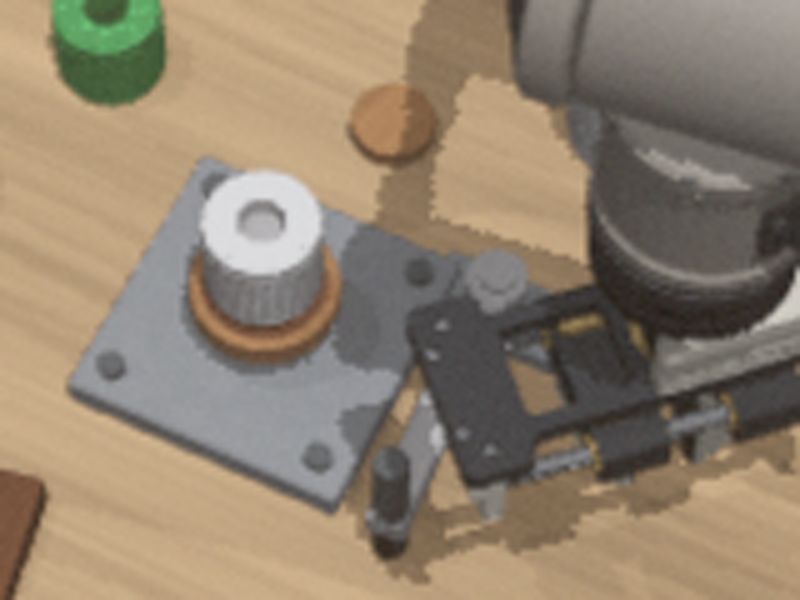

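The peg hasn't moved at (328,292), so the fingers passed it by. I'll check where the finger tips project against where the model puts them.

```bash
python3 - <<'E'
from h import *
o=bot.get_obs(); t=o["tool_pos"]; print(t,o["joint_positions"])
e=ext("scene"); ew=ext("wrist",o)
for p in ([591.6,151.5,51.5],[591.6,151.5,70],[642,59.5,82],[642,59.5,36],[523.8,52.5,36]):
    s=proj(e,p); print(p,"scene",s.round(1),"crop",((s-[250,200])*5).round(0),"wrist",proj(ew,p).round(0))
p,d=bot.capture("side");c=p[190:310,220:380];cv2.imwrite("pics/side2.png",cv2.resize(c,None,fx=5,fy=5,interpolation=cv2.INTER_CUBIC)[...,::-1]);es=ext("side")
for q in (t,[642,59.5,82]): print("sidecrop",((proj(es,q)-[220,190])*5).round())
E
```

```text
[592.83560278 150.6814047   51.67041687] [ 1.23809228e-01  6.27660355e-01  1.44916908e+00 -2.66860607e-04
  1.06433861e+00  9.09313371e-01]
[591.6, 151.5, 51.5] scene [378.6 297.2] crop [643. 486.] wrist [326. 276.]
[591.6, 151.5, 70] scene [379.4 293.4] crop [647. 467.] wrist [326. 290.]
[642, 59.5, 82] scene [327.8 292.1] crop [389. 460.] wrist [557. 363.]
[642, 59.5, 36] scene [327.5 301.6] crop [387. 508.] wrist [513. 317.]
[523.8, 52.5, 36] scene [349.2 255.8] crop [496. 279.] wrist [363. 453.]
sidecrop [185. 383.]
sidecrop [248. 237.]
```

View pics/side2.png

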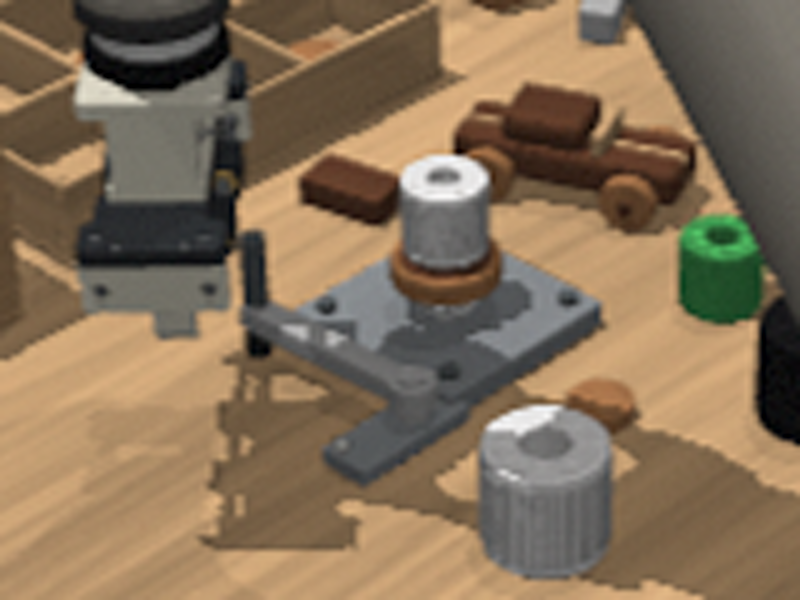

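```bash
python3 - <<'E'
from h import *
o=bot.get_obs(); print(o["tool_pos"])
p,d=bot.capture("side"); C=cloud(ext("side"),d); 
for v in range(246,262,2): print(v,[C[v,u].round(0).tolist() for u in (253,256)])
p,d=bot.capture("wrist"); o2=bot.get_obs();C=cloud(ext("wrist",o2),d)
for v,u in((290,290),(300,295),(290,365),(310,290),(400,377)): print(v,u,C[v,u].round(0),d[v,u])
E
```

```text
[593.05198068 150.46370614  51.62052337]
246 [[529.0, 207.0, 176.0], [528.0, 198.0, 172.0]]
248 [[532.0, 205.0, 167.0], [520.0, 205.0, 173.0]]
250 [[529.0, 208.0, 164.0], [529.0, 199.0, 160.0]]
252 [[578.0, 171.0, 117.0], [573.0, 166.0, 117.0]]
254 [[580.0, 170.0, 109.0], [571.0, 167.0, 112.0]]
256 [[580.0, 171.0, 103.0], [575.0, 165.0, 102.0]]
258 [[691.0, 87.0, 1.0], [682.0, 83.0, 3.0]]
260 [[680.0, 96.0, 4.0], [678.0, 87.0, -0.0]]
290 290 [591. 169. 100.] 158.38605
300 295 [591. 166. 104.] 154.49629
290 365 [611. 149.  99.] 158.71056
310 290 [591. 167. 114.] 145.59901
400 377 [603. 143. 150.] 112.660255
```

The depth readings from the side and wrist views agree. The real finger tips are about 47 mm above the reported TCP (z≈99), so they passed over the peg. I'll go back, descend 47 mm further, and then cage it.

```bash
python3 -m crank '[[[0.5,-1.2,4,0,0],[0.5,-2.4,8,0,0],[0.5,-2.9,9.8,0,0],[0.5,-2.9,9.8,0,0],[0.5,-2.9,9.8,0,0],[0.5,-2.9,9.8,0,0],[0.5,-2.9,9.8,0,0],[0.5,-2.9,9.8,0,0],[0.5,-2.9,9.8,0,0],[0.5,-2.9,9.8,0,0]]]'
python3 - <<'E'
from h import *
o=bot.get_obs(); t=o["tool_pos"]; p,d=bot.capture("wrist"); cv2.imwrite("pics/w3.png",p[...,::-1]); C=cloud(ext("wrist",o),d)
print(t,o["tcp_rot"][2])
m=C[...,2]; r=p.mean(2)
# peg top: points z 70..92 within 40 mm of expected
k=(m>70)&(m<92)&(np.hypot(C[...,0]-641,C[...,1]-60)<30); print(k.sum(), np.median(C[k],0), C[k].min(0),C[k].max(0))
E
```

```text
time: 6.4
tool_pos: [641.5, 61.2, 51.6]
tcp_rot: [3.142, 0.0, 0.786]
contact_force: [0.0, -0.6, 0.5]
grip_width: 46.4
finger_force: 0.0
[641.45411981  61.16875597  51.58186008] 0.7856073059902431
1389 [641.26793072  61.97410719  81.32020489] [618.6457175   40.49733165  70.01239616] [668.93282225  87.94456008  91.99439437]
```

View pics/w3.png

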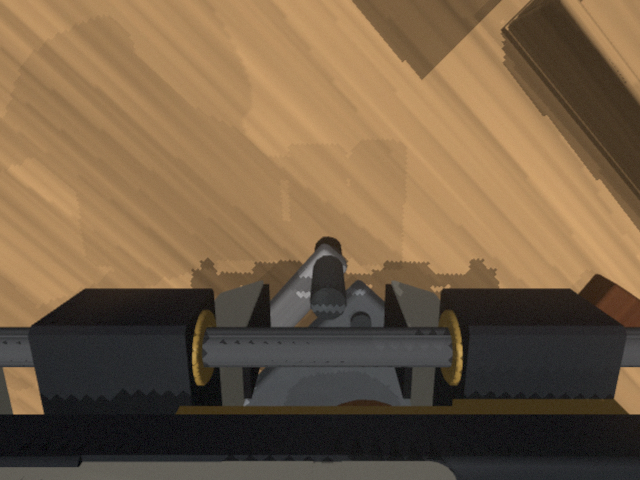

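The peg stands centred between the open fingers, with its top at (328,300). I'll descend and close the cage.

```bash
python3 -m crank '[[[0.5,0,0,1.5,0],[0.5,0,0,3,0],[0.5,0,0,4.6,0],[0.5,0,0,4.6,0],[0.24,0,0,4.6,0],[0.24,0,0,4.6,0],[0.24,0,0,4.6,0],[0.24,0,0,4.6,0],[0.24,0,0,4.6,0],[0.24,0,0,4.6,0]]]'
python3 -m crank '[[[0.24,0.4,-0.3,0,0],[0.24,0.7,-0.6,0,0],[0.24,1.2,-1.4,0,0],[0.24,1.7,-2.2,0,0],[0.24,2.1,-3.1,0,0],[0.24,2.5,-4.0,0,0],[0.24,2.7,-4.9,0,0],[0.24,2.9,-5.9,0,0],[0.24,2.9,-5.9,0,0],[0.24,2.9,-5.9,0,0]]]'
python3 - <<'E'
from h import *
o=bot.get_obs();print(o["contact_force"],o["tool_pos"],o["grip_width"],o["finger_force"]); T=o["tool_pos"][:2]
p,d=bot.capture("scene");np.savez("s3.npz",p=p,d=d);C=cloud(ext("side"),bot.capture("side")[1])
e=ext("scene");c=cloud(e,d)
for c in(c,C):
    k=(c[...,2]>33)&(c[...,2]<46)&(np.hypot(c[...,0]-523.8,c[...,1]-52.5)<90)&(np.hypot(c[...,0]-523.8,c[...,1]-52.5)>25)&(c[...,1]>40); q=c[k]; print(k.sum(),np.median(np.arctan2(q[:,1]-52.5,q[:,0]-523.8)))
P=np.array([523.8,52.5]);y=o["tcp_rot"][2];tx=np.array([np.cos(y),np.sin(y)]);ty=np.array([np.sin(y),-np.cos(y)])
for q in np.arange(.58,1.75,.08):
    a=q+.018; w=P+120*np.array([np.cos(a),np.sin(a)])+4*np.array([-np.sin(a),np.cos(a)])-T; print(round(q,2),(w@tx/10).round(1),(w@ty/10).round(1))
E
```

```text
time: 7.45
tool_pos: [641.7, 60.8, 5.8]
tcp_rot: [3.141, -0.0, 0.785]
contact_force: [-0.4, -0.5, 0.1]
grip_width: 22.1
finger_force: 0.0
time: 8.45
tool_pos: [619.9, 123.2, 5.5]
tcp_rot: [-3.141, 0.001, 0.786]
contact_force: [0.4, 0.4, 0.4]
grip_width: 21.7
finger_force: 0.0
[0.41928902 0.40163554 0.43559145] [619.93829346 123.22821287   5.46187333] 21.70736927732191 0.0
0 nan
110 0.6654106244334015
0.58 0.1 0.0
0.66 0.2 -0.9
0.74 0.2 -1.9
0.82 0.2 -2.8
0.9 0.0 -3.8
0.98 -0.2 -4.7
1.06 -0.4 -5.6
1.14 -0.8 -6.5
1.22 -1.2 -7.4
1.3 -1.7 -8.2
1.38 -2.2 -9.0
1.46 -2.8 -9.8
1.54 -3.5 -10.5
1.62 -4.2 -11.1
1.7 -5.0 -11.7
  return _methods._mean(a, axis=axis, dtype=dtype,
  ret = ret.dtype.type(ret / rcount)
```

```bash
python3 -m crank '[[[0.24,0.2,-0.9,0,0],[0.24,0.2,-1.9,0,0],[0.24,0.2,-2.8,0,0],[0.24,0,-3.8,0,0],[0.24,-0.2,-4.7,0,0],[0.24,-0.4,-5.6,0,0],[0.24,-0.8,-6.5,0,0],[0.24,-1.2,-7.4,0,0],[0.24,-1.7,-8.2,0,0],[0.24,-1.7,-8.2,0,0]]]'
python3 -m crank '[[[0.24,-0.3,-0.4,0,0],[0.24,-0.5,-0.8,0,0],[0.24,-0.8,-1.2,0,0],[0.24,-1.1,-1.6,0,0],[0.24,-1.5,-2.0,0,0],[0.24,-1.8,-2.3,0,0],[0.24,-2.1,-2.6,0,0],[0.24,-2.5,-2.9,0,0],[0.24,-2.5,-2.9,0,0],[0.24,-2.5,-2.9,0,0]]]'
python3 - <<'E'
from h import *
o=bot.get_obs();print(o["contact_force"],o["tool_pos"],o["grip_width"],o["finger_force"]); T=o["tool_pos"][:2]
P=np.array([523.8,52.5]);d=T-P;print("cage r,q",np.hypot(*d),np.arctan2(d[1],d[0])-.018)
E
```

```text
time: 9.55
tool_pos: [548.7, 169.3, 5.4]
tcp_rot: [-3.141, 0.001, 0.786]
contact_force: [0.2, -0.2, -0.2]
grip_width: 22.4
finger_force: 0.0
time: 10.55
tool_pos: [514.2, 171.5, 6.0]
tcp_rot: [3.138, -0.003, 0.785]
contact_force: [6.3, -2.6, -0.3]
grip_width: 22.1
finger_force: 2.8
[ 6.30587954 -2.63032524 -0.27988025] [514.19533937 171.48681283   6.0008614 ] 22.099460053141517 2.7743853628635406
cage r,q 119.37382934941856 1.6333420692922835
```

```bash
python3 -m crank '[[[0.24,-0.15,-0.15,0,0],[0.24,-0.15,-0.15,0,0],[0.24,-0.15,-0.15,0,0],[0.24,0.3,0.3,0,0],[0.5,0.3,0.3,0,0],[0.5,0.3,0.3,0,0],[0.5,0.3,0.3,0,0],[0.5,0.3,0.3,0,0],[0.5,0.3,0.3,-3,0],[0.5,0.3,0.3,-6,0]]]'
python3 -m crank '[[[1,0,0,-4,0],[1,0,0,-4,0],[1,0,2,-4,0],[1,0,4,-4,0],[1,0,6,-4,0],[1,0,8,-4,0],[1,0,8,-4,0],[1,0,8,-4,0],[1,0,8,-4,0],[1,0,8,-4,0]]]'
python3 - <<'E'
from h import *
o=bot.get_obs();print(o["tool_pos"],o["joint_positions"])
P=np.array([523.8,52.5])
for n in("scene","side"):
    p,d=bot.capture(n);np.savez(n+"4.npz",p=p,d=d);c=cloud(ext(n),d)
    k=(c[...,2]>70)&(c[...,2]<90)&(abs(np.hypot(c[...,0]-P[0],c[...,1]-P[1])-120)<16)&(c[...,1]>70)&(np.hypot(c[...,0]-521,c[...,1]-172)<60);q=c[k];m=np.median(q,0);print(n,k.sum(),m,np.arctan2(m[1]-P[1],m[0]-P[0])-.018)
    if n=="side": p=cv2.resize(p[190:340,180:380],None,fx=4,fy=4);cv2.imwrite("pics/side4.png",p[...,::-1])
    else: p=cv2.resize(p[190:340,250:450],None,fx=4,fy=4);s=p
cv2.imwrite("pics/s4.png",s[...,::-1])
E
```

```text
time: 11.55
tool_pos: [515.3, 171.8, 65.4]
tcp_rot: [-3.14, 0.002, 0.785]
contact_force: [0.4, -0.2, -0.2]
grip_width: 45.7
finger_force: 0.0
time: 12.55
tool_pos: [572.4, 115.6, 105.2]
tcp_rot: [-3.141, 0.001, 0.786]
contact_force: [1.1, 0.1, -0.0]
grip_width: 91.7
finger_force: 0.0
[572.44689368 115.64160156 105.19235885] [6.81268763e-02 5.23772031e-01 1.47473488e+00 1.38296804e-05
 1.14393305e+00 8.53223216e-01]
scene 54 [520.43088196 170.9232648   78.93122512] 1.5812384535000508
side 39 [517.06894259 173.85736253  81.66944397] 1.608204318851516
```

View pics/side4.png

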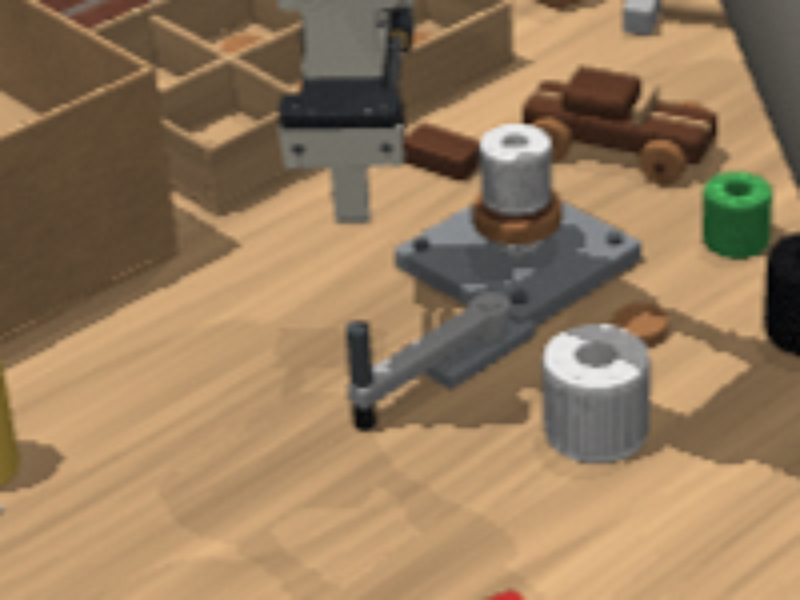

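The brace is now along the stand's +y, with its peg at (358,375) in the crop, and measures about 1.58 rad, so it's seated. Next I'll go over the collar.

```bash
python3 -m crank '[[[1,-3,3.3,0,0],[1,-6,6.6,0,0],[1,-9,9.9,0,0],[1,-9.9,10.9,0,0],[1,-9.9,10.9,0,0],[1,-9.9,10.9,0,0],[1,-9.9,10.9,0,0],[1,-9.9,10.9,0,0],[1,-9.9,10.9,0,0],[1,-9.9,10.9,0,0]]]'
python3 - <<'E'
from h import *
o=bot.get_obs(); p,d=bot.capture("wrist"); C=cloud(ext("wrist",o),d); print(o["tool_pos"],o["tcp_rot"])
k=(C[...,2]>96)&(C[...,2]<112)&(np.hypot(C[...,0]-579,C[...,1]+32)<40);q=C[k];print(k.sum(),q.min(0),q.max(0),np.median(q,0))
cv2.imwrite("pics/w5.png",p[...,::-1])
E
```

```text
time: 13.65
tool_pos: [580.0, -31.1, 105.5]
tcp_rot: [3.142, 0.0, 0.786]
contact_force: [0.1, -0.7, -0.1]
grip_width: 91.7
finger_force: 0.0
[580.0084291  -31.10870095 105.52654611] [3.14155956e+00 1.24169033e-05 7.86085625e-01]
7847 [552.24567369 -55.83636229  96.00083851] [602.41196381  -5.83635367 107.84311521] [578.0820886  -30.26350719 105.27595172]
```

View pics/w5.png

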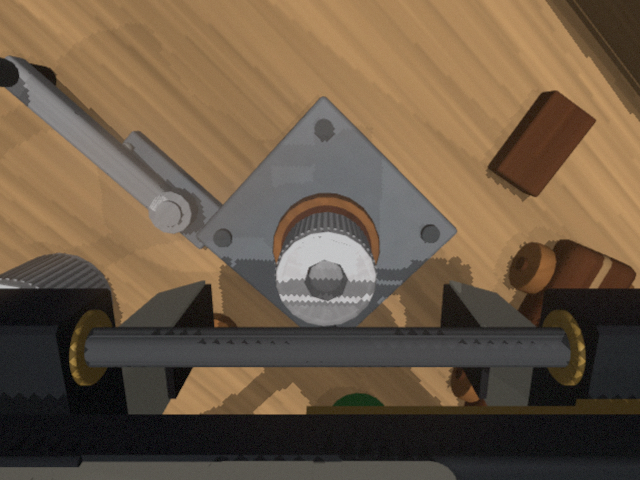

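The collar top is centred between the fingers at (326,278). I'll descend and grip it.

```bash
python3 -m crank '[[[1,-0.1,0,2,0],[1,-0.1,0,4,0],[1,-0.1,0,6,0],[1,-0.1,0,7.5,0],[1,-0.1,0,8.1,0],[1,-0.1,0,8.1,0],[0.4,-0.1,0,8.1,0],[0.4,-0.1,0,8.1,0],[0.4,-0.1,0,8.1,0],[0.4,-0.1,0,8.1,0]]]'
python3 -m crank '[[[0.4,0,0,0,0],[0.4,0,0,0,0],[0.4,0,0,0,0],[0.4,0,0,0,0],[0.4,0,0,0,0],[0.4,0,0,0,0],[0.4,0,0,0,0],[0.4,0,0,0,0],[0.4,0,0,0,0],[0.4,0,0,0,0]]]'
```

```text
time: 14.7
tool_pos: [579.6, -32.6, 25.1]
tcp_rot: [3.141, -0.001, 0.785]
contact_force: [0.5, 0.5, -0.3]
grip_width: 64.8
finger_force: 0.0
time: 15.7
tool_pos: [579.3, -32.5, 24.6]
tcp_rot: [3.141, -0.0, 0.785]
contact_force: [-0.7, 0.4, 2.2]
grip_width: 49.6
finger_force: 30.0
```

```bash
python3 -m crank '[[[0.4,0,0,0.1,0],[0.4,0,0,0.2,0],[0.4,0,0,0.2,-2],[0.4,0,0,0.2,-5],[0.4,0,0,0.2,-9],[0.4,0,0,0.2,-13],[0.4,0,0,0.2,-17],[0.4,0,0,0.2,-21],[0.4,0,0,0.2,-25],[0.4,0,0,0.2,-25]]]'; python3 -c "
from h import *
o=bot.get_obs();print(o['contact_force'],o['moment'],o['tool_pos'],o['tcp_rot'])"
```

```text
time: 16.7
tool_pos: [578.9, -31.7, 24.2]
tcp_rot: [-3.141, -0.001, 1.224]
contact_force: [-7.4, 4.9, 17.1]
grip_width: 49.6
finger_force: 30.0
[-7.38777878  4.92750955 17.08664818] [0.61507507 1.07307367 0.06159141] [578.87200986 -31.69547563  24.2277011 ] [-3.14125667e+00 -6.32923584e-04  1.22371325e+00]
```

```bash
python3 -m crank '[[[0.4,0,-0.04,0,-3],[0.4,0,-0.08,0,-6],[0.4,0,-0.08,0,-9],[0.4,0,-0.08,0,-12],[0.4,0,-0.08,0,-15],[0.4,0,-0.08,0,-18],[0.4,0,-0.08,0,-21],[0.4,0,-0.08,0,-24],[0.4,0,-0.08,0,-27],[0.4,0,-0.08,0,-30]]]'; python3 -c "
from h import *
o=bot.get_obs();print(o['contact_force'],o['moment'],o['tool_pos'],o['tcp_rot'])"
```

```text
time: 17.7
tool_pos: [577.9, -31.4, 24.2]
tcp_rot: [-3.141, -0.001, 1.747]
contact_force: [-8.3, 3.8, 17.0]
grip_width: 49.8
finger_force: 30.0
[-8.2658042   3.84502699 17.04569947] [ 0.61841169  1.15979465 -0.09361302] [577.8586461  -31.42731416  24.16288364] [-3.14108938e+00 -8.70719876e-04  1.74728691e+00]
```

```bash
python3 -m crank '[[[0.4,0,0,0,-3],[0.4,0,0,0,-6],[0.4,0,0,0,-9],[0.4,0,0,0,-12],[0.4,0,0,0,-15],[0.4,0,0,0,-18],[0.4,0,0,0,-21],[0.4,0,0,0,-24],[0.4,0,0,0,-27],[0.4,0,0,0,-30]]]'; python3 -c "
from h import *
o=bot.get_obs();print(o['contact_force'],o['moment'],o['tool_pos'],o['tcp_rot'])"
```

```text
time: 18.7
tool_pos: [576.8, -31.6, 24.0]
tcp_rot: [-3.14, -0.002, 2.271]
contact_force: [-11.1, 3.6, 18.3]
grip_width: 49.6
finger_force: 30.0
[-11.08116367   3.63324974  18.30767829] [ 0.48198434  1.61570019 -0.09122885] [576.77320207 -31.59719043  24.01153617] [-3.13982197e+00 -2.39030273e-03  2.27080090e+00]
```

```bash
python3 -m crank '[[[0.4,0.1,-0.05,0,0],[0.4,0.17,-0.1,0,-3],[0.4,0.17,-0.1,0,-6],[0.4,0.17,-0.1,0,-9],[0.4,0.17,-0.1,0,-12],[0.4,0.17,-0.1,0,-15],[0.4,0.17,-0.1,0,-18],[0.4,0.17,-0.1,0,-21],[0.4,0.17,-0.1,0,-24],[0.4,0.17,-0.1,0,-24]]]'; python3 -c "
from h import *
o=bot.get_obs();print(o['contact_force'],o['moment'],o['tool_pos'],o['tcp_rot'])"
```

```text
time: 19.7
tool_pos: [575.5, -31.8, 22.5]
tcp_rot: [-3.14, -0.002, 2.688]
contact_force: [-5.8, -0.8, 4.9]
grip_width: 50.0
finger_force: 30.0
[-5.81534502 -0.81993858  4.87050455] [-0.06431316  0.7711148   0.08963226] [575.46700336 -31.82054041  22.53073217] [-3.14021008e+00 -2.01133865e-03  2.68839280e+00]
```

The keyway has dropped: the force fell to 5 N and the tool is sinking. Now I'll push straight down.

```bash
python3 -m crank '[[[0.4,0.07,-0.03,0.1,0],[0.4,0.07,-0.03,0.2,0],[0.4,0.07,-0.03,0.3,0],[0.4,0.07,-0.03,0.4,0],[0.4,0.07,-0.03,0.5,0],[0.4,0.07,-0.03,0.5,0],[0.4,0.07,-0.03,0.6,0],[0.4,0.07,-0.03,0.7,0],[0.4,0.07,-0.03,0.7,0],[0.4,0.07,-0.03,0.7,0]]]'; python3 -c "
from h import *
o=bot.get_obs();print(o['contact_force'],o['moment'],o['tool_pos'],o['tcp_rot'])"
```

```text
time: 20.7
tool_pos: [575.2, -31.7, 15.9]
tcp_rot: [-3.141, -0.001, 2.687]
contact_force: [-4.7, -0.9, 8.5]
grip_width: 49.9
finger_force: 30.0
[-4.7300172  -0.92330657  8.52076678] [0.01072955 0.63338039 0.42941013] [575.19666575 -31.72967554  15.94024595] [-3.14051267e+00 -8.77193935e-04  2.68736935e+00]
```

```bash
python3 -m crank '[[[0.4,0.05,0,0.1,-1],[0.4,0.05,0,0.2,-2],[0.4,0.05,0,0.3,-2],[0.4,0.05,0,0.35,-2],[0.4,0.05,0,0.4,-2],[0.4,0.05,0,0.45,-2],[0.4,0.05,0,0.5,-2],[0.4,0.05,0,0.5,-2],[0.4,0.05,0,0.5,-2],[0.4,0.05,0,0.5,-2]]]'; python3 - <<'E'
from h import *
o=bot.get_obs();print(o['contact_force'],o['moment'],o['tool_pos'],o['tcp_rot'])
p,d=bot.capture("scene");c=cloud(ext("scene"),d);p2,d2=bot.capture("side");c2=cloud(ext("side"),d2)
for x in(c,c2):
    k=(np.hypot(x[...,0]-579,x[...,1]+32)<34)&(x[...,2]>35)&(x[...,2]<110); print(np.histogram(x[k][:,2],bins=np.arange(36,112,4)))
s=np.hstack([cv2.resize(p[200:320,230:330],None,fx=4,fy=4),cv2.resize(p2[190:310,260:360],None,fx=4,fy=4)]);cv2.imwrite("pics/f.png",s[...,::-1])
E
```

```text
time: 21.7
tool_pos: [575.4, -31.7, 12.6]
tcp_rot: [-3.141, 0.001, 2.722]
contact_force: [-8.9, -0.2, 20.0]
grip_width: 49.7
finger_force: 30.0
[-8.93698172 -0.20143516 20.02896485] [0.07283706 1.26114961 0.13103276] [575.3768754  -31.6530286   12.63796424] [-3.14106031e+00  9.60855629e-04  2.72170163e+00]
(array([18, 39, 75, 29, 13, 11,  9, 10,  7,  8,  5,  9, 13, 30, 45,  8,  3,
        0]), array([ 36,  40,  44,  48,  52,  56,  60,  64,  68,  72,  76,  80,  84,
        88,  92,  96, 100, 104, 108]))
(array([18, 23, 26, 39, 27, 23, 26, 29, 23, 26, 20, 30, 25, 30, 57, 59, 20,
        9]), array([ 36,  40,  44,  48,  52,  56,  60,  64,  68,  72,  76,  80,  84,
        88,  92,  96, 100, 104, 108]))
```

View pics/f.png

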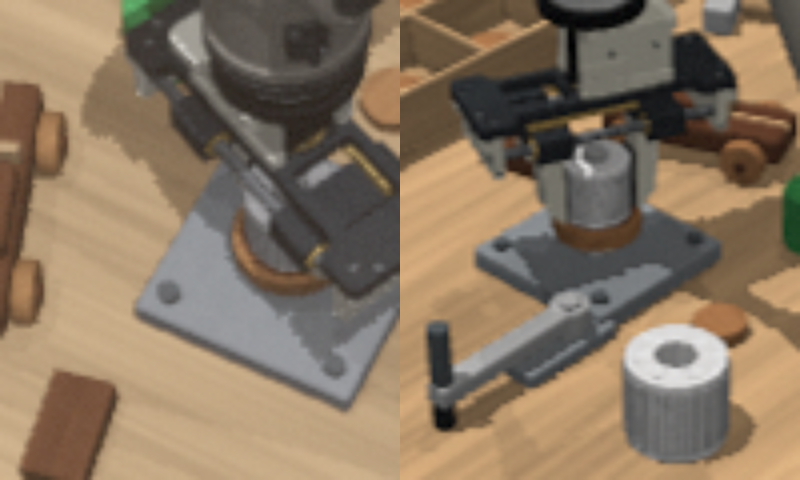

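The collar sits on the wheel with the fingers around it, and the brace is still swung out. z is down 12 mm at 20 N, more than the spring's 12 N. I'll relieve the side load and press a little more to confirm the stop.

```bash
python3 -m crank '[[[0.4,0.05,-0.02,0.05,0],[0.4,0.1,-0.04,0.1,0],[0.4,0.1,-0.04,0.1,0],[0.4,0.1,-0.04,0.15,0],[0.4,0.1,-0.04,0.15,0],[0.4,0.1,-0.04,0.15,0],[0.4,0.1,-0.04,0.15,0],[0.4,0.1,-0.04,0.15,0],[0.4,0.1,-0.04,0.15,0],[0.4,0.1,-0.04,0.15,0]]]'; python3 - <<'E'
from h import *
o=bot.get_obs();print(o['contact_force'],o['moment'],o['tool_pos'],o['grip_width'])
E
```

```text
time: 22.8
tool_pos: [575.5, -31.7, 12.5]
tcp_rot: [3.141, 0.004, 2.722]
contact_force: [-8.8, 0.7, 26.5]
grip_width: 49.9
finger_force: 30.0
[-8.75324587  0.66944394 26.52336904] [0.17093835 1.28410956 0.07798119] [575.54268205 -31.70428083  12.50517858] 49.867431924122165
```

```bash
python3 -c "
from plant import bot
print(bot.close_job())"
```

```text
the job is handed in; nothing more can be done
None
```

I handed the job in at about 23 s. The brace is in its detent (about 1.58 rad by camera). The collar was then keyed and pushed 12 mm down to a hard stop, still gripped at 30 N with about 26 N of push. I saw no bystander moved in the views I took, and the verdict was not shown.

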